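Uncover the forming die and load its blank

TASK

Lift the tent-shaped dust cover off the small forming die and hang it astride the horizontal bar, between the posts and in line with the bar. Then pick out the blank whose outline matches the die's cavity and set it, without dropping it, flat and fully home in the cavity. Leave the other two blanks and the vial where they are.

Things in the scene. Friction and masses are not known exactly. Their poses are not given: they have to be found in the camera images.
- die: fixed steel die, turned up to 0.35 rad. Origin: centre of underside, on the table; x, y along its sides, z up. Base plate 92 x 92 x 8 mm, screw heads 4 mm high at its corners; block 68 x 68 mm, top at z = 28 mm. Central square cavity 48 x 48 mm, sides along x and y, 6 mm deep (floor at z = 22 mm), 2 mm chamfer. Starts under the cover.
- die_mouth (a point): centre of the cavity's mouth, on the die's top face, 28 mm above the table; axes as the die
- cover: loose aluminium tent, 0.15 kg: two panels 3 mm thick, 80 mm long (y), slope 50 degrees from the ridge to feet at x = +-66 mm; ends open. Origin: centre between the feet, at their underside; y along the ridge, z up. On the ridge a black grip 12 mm thick (x), 50 mm long (y), z = 80 to 104 mm; below it the panels spread. Starts on the table over the die, ridge along the die's y.
- cover_grip (a point): centre of the top of the cover's black grip, 104 mm above the cover's origin; axes as the cover
- cover_ridge (a point): middle of the inner edge of the ridge, which comes to lie on the bar, 75.7 mm above the cover's origin; axes as the cover. When hung it lies about 9 mm above the bar's axis.
- rail: fixed stand: a round horizontal bar of 12 mm diameter, 160 mm long, on two posts at its ends. Origin on the table below the bar's middle; y along the bar, z up; turned by up to 0.25 rad.
- rail_mid (a point): middle of the bar, on its axis, 150 mm above the table; axes as the rail
- square_blank: loose square dark steel blank, 45 x 45 x 14 mm, 0.2 kg; origin: centre of its underside; sides along x and y, z up. One of three blanks lying on the table in a row, order changing.
- round_blank: loose round dark steel blank, 52 mm diameter, 14 mm thick; origin: centre of its underside
- oblong_blank: loose oblong dark steel blank, 34 mm (x) by 62 mm (y), 14 mm thick; origin: centre of its underside
- vial: small capped vial standing between die and bar, 22 mm diameter, 35 mm high; origin: centre of its underside
Things that resemble listed ones, but are neither listed nor needed, are in the scene too. Leave any yellow look-alike of the square_blank alone.

How it is judged:
By the outcome, as a careful person would: the job done as asked, in the order asked, and still so for the second after the job is handed in, with the robot touching nothing.
It also fails if it takes over 64 s, if anything falls off the work surface, if the arm or the gripper's body presses on something with over 40 N, if the wrist force passes 120 N, or if a joint passes its speed limit or range.

ROBOT

A 6-joint arm with a two-finger parallel gripper is mounted at the origin on a cart in front of the work surface, level with it; the furniture and walls round the work are solid. World frame = base frame: x ahead of the robot, y to its left, z up, the work surface at z = 0. Lengths are in m, angles in rad, forces in N, time in s.
With the tool pointing down it reaches from about 0.35 to 0.85 m from the base axis. Payload 8.1 kg.
Tool frame: the origin (TCP) lies on the centre line of the jaws, within the pads' length; the fingertips stand 17 mm ahead of it and the grasp point (between the pads) lies 2 mm behind it; z points along the fingers, y is the line along which they close (so a half turn about z gives the same grasp; the last joint's range is limited). The gripper opens to 93 mm and grips with 3 to 60 N. Pads are 15 mm wide; open, the fingers measure 128 mm over their backs; the gripper's body (75 mm by 188 mm) begins 65 mm behind the grasp point.
Start: joints at [-1.433, 0.13, 1.488, -0, 1.523, -0.085], TCP at [0.133, -0.585, 0.196] pointing down, gripper open.
Joint ranges: [-2.96, 2.96], [-0.89, 2.26], [0.02, 2.5], [-1.34, 4.48], [0, 2.73], [-2.66, 2.66]. Speed limits (rad/s): [2.39, 2.39, 2.79, 3.14, 3.14, 3.14].

INTERFACE

Orientations are given as a rotation vector (axis times angle).
In Python, from plant import telemetry, viewer, order gives the robot as it stands.
- The arm moves only by the tool send_rows, never from a script. Its argument "plan" is a list that holds one entry, the list of rows, each a list of 5 numbers: the closure, from -1 (fully open) to 1 (shut), then the shift along the world's x, y, z normalised to -1 to 1, where 1 is 0.2 m, then the turn about the world's z normalised to -1 to 1, where 1 is 60 degrees. A call has 1 to 20 rows; each row is the pose to reach, as a shift and turn from the pose commanded when the call began; what a row does not reach only later rows make up. A row lasts 1/12 s, in which the tool goes at most 41.7 mm and 7.16 degrees, less where a joint would pass 70% of its speed; a pose out of reach is approached as far as the arm can. A call with a number of a shift or a turn outside -1 to 1 is refused whole. A call with a gripper value outside its range is refused whole. The fingers move at their own pace and stop on an object; "force" is the grip in N (left out, the last holds). Time passes only in rows, so rows that repeat a pose let the fingers close. It gives the time, the measured TCP pose, the force, the opening and the grip force at its end, in the units of the state.
- telemetry.read_state(): the state, without advancing time (a new reading comes with each control period).
- viewer.read_camera(name): name is "scene" or "side" or "wrist"; returns (picture, depth): 384x512x3 uint8, blue, green, red; 384x512 float32, m along the optical axis (not along the pixel's ray), 0 where there is no reading.
- viewer.calibration(name): a dict with "camera_matrix" (3x3 intrinsics, pixels), "extrinsics" (4x4, takes a point from camera to world coordinates); the wrist camera has in their place "hand_eye" (4x4, takes a point from camera to tool coordinates, whose origin is the TCP and whose axes are the flange's). Camera axes: x right, y up, looking along -z (the intrinsics and any distortion apply to the point x, -y, -z); pixel columns grow to the right and rows downward; lengths in m; the calibration is good to about 2 mm. A picture is of the moment at which its call begins: read the wrist's pose just before it. calibration takes no time and is no camera call.
- order.close_job(): hands the job in; it is judged then, once.
The state is a dict: "t": time; "q": joint angles; "dq": joint speeds; "joint_torque": joint torques, N m; "tool_pos": TCP position; "orientation": TCP orientation; "force": force on the tool from outside, world axes, zero at the start; "wrist_torque": the same for the moment, N m; "opening": finger opening in m; "gripper_force": force on a finger pad.
Only numpy, scipy, OpenCV 4.12 (cv2) and the standard library are available. Lean on these libraries where they do the work, as an engineer would, in place of code of your own. Each camera call takes 0.05 s, during which the arm holds its last target. There are 200 camera calls.

## Working session

There is one attempt and no reset: what is moved stays moved. The work goes in short steps, Python scripts to look and compute and a tool call to move; the robot and the scene stay as the last step left them, time stands still between calls to the robot, and variables do not carry over. Pictures are saved under pics/ and viewed, at most 13 in all, crops included, and the job is handed in when it is done.

Besides the shell and the picture viewer there is one more tool, called as name(argument=value, ...), one argument or row to a line, values as JSON. send_rows: Moves the arm, as the interface text tells. Scaled input: -1 to 1 covers 0.2 m each way for a shift and 60 degrees each way for a turn. Its arguments: {"type":"object","properties":{"plan":{"type":"array"},"force":{"type":"number"}},"required":["plan"]}

```bash
ls; mkdir -p pics; cat > h.py <<'E'
import numpy as np,cv2
from scipy.spatial.transform import Rotation as R
from plant import telemetry,viewer,order
def shot(n):
    s=telemetry.read_state(); c=viewer.calibration(n); im,d=viewer.read_camera(n)
    if n=="wrist":
        T=np.eye(4);T[:3,:3]=R.from_rotvec(s["orientation"]).as_matrix();T[:3,3]=s["tool_pos"];E=T@np.array(c["hand_eye"])
    else: E=np.array(c["extrinsics"])
    K=np.array(c["camera_matrix"])
    return im,d,K,E,c
def save(name,n):
    im,d,K,E,c=shot(n); np.savez("pics/"+name+".npz",im=im,d=d,K=K,E=E); cv2.imwrite("pics/"+name+".png",im); return im,d,K,E,c
def load(name):
    z=np.load("pics/"+name+".npz"); return z["im"],z["d"],z["K"],z["E"]
def ray(K,E,u,v):
    r=np.linalg.inv(K)@[u,v,1]; r=np.array([r[0],-r[1],-r[2]]); return E[:3,3],E[:3,:3]@r
def atz(K,E,u,v,z):
    o,r=ray(K,E,u,v); return o+r*(z-o[2])/r[2]
def cloud(d,K,E):
    v,u=np.mgrid[:d.shape[0],:d.shape[1]]
    r=np.linalg.inv(K)@np.stack([u.ravel(),v.ravel(),np.ones(u.size)]); r=r*np.array([[1],[-1],[-1]])*d.ravel()
    return (E[:3,:3]@r+E[:3,3:]).T.reshape(*d.shape,3)
E
python3 - <<'E'
from h import *
a=save("s0","scene");b=save("d0","side");w=save("w0","wrist")
for x in (a,b,w): print({k:v for k,v in x[4].items()}, (x[1]>0).mean())
print(telemetry.read_state())
cv2.imwrite("pics/c0.png",np.vstack([np.hstack([cv2.resize(a[0],(400,300)),cv2.resize(b[0],(400,300))]),np.hstack([cv2.resize(w[0],(400,300)),np.zeros((300,400,3),np.uint8)])]))
E
```

```text
pics
{'camera_matrix': array([[385.86307205,   0.        , 254.78599651],
       [  0.        , 385.86307205, 188.39329286],
       [  0.        ,   0.        ,   1.        ]]), 'extrinsics': array([[-0.88419102,  0.36569081, -0.29064835,  0.27312495],
       [-0.46709169, -0.68465518,  0.55952894,  0.28335577],
       [ 0.00562069,  0.6304899 ,  0.7761771 ,  0.79162734],
       [ 0.        ,  0.        ,  0.        ,  1.        ]])} 0.9962565104166666
{'camera_matrix': array([[465.00158055,   0.        , 264.16131913],
       [  0.        , 465.00158055, 190.0759589 ],
       [  0.        ,   0.        ,   1.        ]]), 'extrinsics': array([[-0.96870524, -0.19651783,  0.1516275 ,  0.68405265],
       [ 0.24816927, -0.77840056,  0.5766321 ,  0.37795873],
       [ 0.00470844,  0.59621582,  0.80281039,  0.86483711],
       [ 0.        ,  0.        ,  0.        ,  1.        ]])} 0.995849609375
{'camera_matrix': array([[288.2076536 ,   0.        , 255.3846088 ],
       [  0.        , 288.2076536 , 194.15086956],
       [  0.        ,   0.        ,   1.        ]]), 'hand_eye': array([[-4
[... 353 characters left out ...]
t': 0.15, 'q': array([-1.43337476e+00,  1.31018512e-01,  1.48903456e+00, -1.34838300e-06,
        1.52302441e+00, -8.53711159e-02]), 'dq': array([-4.02262296e-04, -2.56782849e-03, -3.05999688e-03, -3.79760428e-05,
       -4.62534062e-05, -7.73709839e-04]), 'joint_torque': array([-3.96141138e-05, -5.60477901e+01, -4.92335629e+01,  7.68369483e-02,
        3.05663946e-02, -9.21598439e-05]), 'tool_pos': array([ 0.13254366, -0.58467745,  0.19520706]), 'orientation': array([-3.12064546e+00, -3.49073687e-01,  6.27784104e-05]), 'force': array([-0.23817413, -0.37191823, -0.02870788]), 'wrist_torque': array([ 0.00507407, -0.02830878,  0.00122484]), 'gripper_force': 0.0, 'opening': 0.09314032006538901}
```

View pics/c0.png

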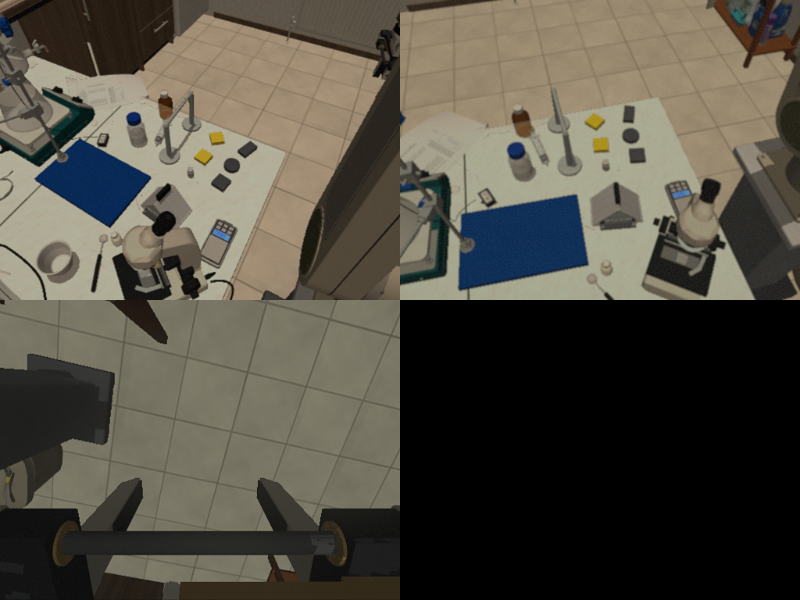

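View pics/d0.png

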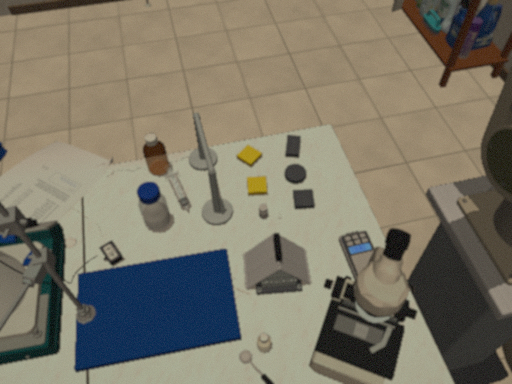

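The side view shows the cover at (277,265), bar from (197,115) to (213,205), vial (264,210), and the dark blanks: oblong (293,146), round (295,173), square (303,198). Now I'll measure them.

```bash
python3 - <<'E'
from h import *
im,d,K,E=load("d0"); P=cloud(d,K,E)
for n,u,v in [("grip",279,243),("grip2",277,250),("cover",262,262),("rail1",199,125),("railm",205,160),("rail2",212,198),("vial",263,207),("obl",293,146),("rnd",295,173),("sq",303,198),("ysq",257,186),("ysq2",249,155),("bottle",148,190),("brown",152,145),("micro",397,243),("tbl",240,220)]:
    print(n,P[v,u].round(3))
im,d,K2,E2=load("s0"); P2=cloud(d,K2,E2)
def proj(K,E,p):
    q=np.linalg.inv(E)@np.append(p,1); q=K@[q[0],-q[1],-q[2]]; return q[:2]/q[2]
for n,u,v in [("grip",279,243),("sq",303,198),("vial",263,207)]:
    print(n,proj(K2,E2,P[v,u]))
S=cv2.resize(load("d0")[0][95:305,140:340],None,fx=4,fy=2.86*1.4,interpolation=cv2.INTER_CUBIC)
S=cv2.resize(load("d0")[0][105:300,150:350],None,fx=3,fy=3,interpolation=cv2.INTER_CUBIC)
cv2.imwrite("pics/d0c.png",S)
print(im.shape); cv2.imwrite("pics/s0c.png",cv2.resize(im[110:300,170:340],None,fx=3,fy=3,interpolation=cv2.INTER_CUBIC))
# heights
m=(P[...,2]>0.05)&(P[...,0]>0.2)&(P[...,0]<0.9)&(np.abs(P[...,1])<.6)
for Q,nm in((P,"side"),(P2,"scene")):
    # dark blanks top
    mm=(Q[...,2]>0.009)&(Q[...,2]<0.02)&(Q[...,0]>0.2)&(Q[...,0]<.9)&(Q[...,1]<-0.15)&(Q[...,1]>-.7)
    n,l,st,c=cv2.connectedComponentsWithStats(mm.astype(np.uint8))
    for i in range(1,n):
        if st[i,4]>40:
            q=Q[l==i]; print(nm,st[i,4],c[i].round(0),q.mean(0).round(4),cv2.minAreaRect(q[:,:2].astype(np.float32)*1000))
E
```

```text
grip [ 0.545 -0.04   0.107]
grip2 [ 0.552 -0.027  0.106]
cover [ 0.577 -0.041  0.045]
rail1 [ 0.641 -0.329  0.158]
railm [ 0.638 -0.357  0.011]
rail2 [ 0.645 -0.204  0.064]
vial [ 0.541 -0.175  0.034]
obl [ 0.421 -0.347  0.013]
rnd [ 0.441 -0.264  0.014]
sq [ 0.444 -0.191  0.013]
ysq [ 0.536 -0.249  0.014]
ysq2 [ 0.533 -0.341  0.018]
bottle [ 0.768 -0.218  0.115]
brown [ 0.749 -0.356  0.096]
micro [0.433 0.12  0.327]
tbl [ 0.593 -0.178 -0.002]
grip [209.39809226 242.47731713]
sq [282.64928334 231.9826003 ]
vial [243.56853265 215.93202404]
(384, 512, 3)
side 277 [293. 145.] [ 0.4209 -0.3478  0.0149] ((420.1222839355469, -350.2079772949219), (65.76475524902344, 33.720890045166016), 69.21284484863281)
side 298 [249. 155.] [ 0.532  -0.3443  0.0145] ((531.2698364257812, -346.1441955566406), (48.7443733215332, 47.04520797729492), 37.23640060424805)
side 219 [197. 160.] [ 0.6558 -0.3614  0.0115] ((657.6126098632812, -361.50396728515625), (37.1226921081543, 66.77450561523438), 16.014558792114258)
side 67 [213. 156.] [ 0.6163 -0.366   0.0113] ((614.8314208984375, -365.99578857421875), (15.407
[... 2174 characters left out ...]
] ((422.5755920410156, -350.1123352050781), (62.570465087890625, 35.22440719604492), 69.47834777832031)
scene 258 [260. 199.] [ 0.5372 -0.2528  0.0119] ((537.2597045898438, -253.11590576171875), (45.55476760864258, 45.19526672363281), 79.28507232666016)
scene 41 [217. 199.] [ 0.6332 -0.2042  0.0119] ((632.7252197265625, -204.6779022216797), (23.675979614257812, 34.88426208496094), 42.32623291015625)
scene 279 [296. 210.] [ 0.4415 -0.2654  0.0119] ((441.882080078125, -265.5028076171875), (49.89583206176758, 49.877967834472656), 66.68258666992188)
scene 307 [282. 232.] [ 0.4439 -0.1907  0.012 ] ((444.42254638671875, -191.0523681640625), (46.3287353515625, 45.38981628417969), 77.92355346679688)
```

```bash
python3 - <<'E'
from h import *
C={}
for nm in("d0","s0"):
    im,d,K,E=load(nm); P=cloud(d,K,E)
    def fit(q,t):
        r=cv2.minAreaRect(q[:,:2].astype(np.float32)*1000)
        vx=cv2.fitLine(q[:,:2].astype(np.float32),cv2.DIST_HUBER,0,.01,.01).ravel()
        print(nm,t,len(q),"zmed",np.median(q[:,2]).round(4),np.percentile(q[:,2],[5,95]).round(4),"mean",q.mean(0).round(4),"rect",np.round(r[0],1),np.round(r[1],1),round(r[2],1),"line",np.round(np.degrees(np.arctan2(vx[1],vx[0])),1))
    x,y,z=np.moveaxis(P,-1,0)
    g=im.max(2)
    m=(x>.48)&(x<.62)&(y>-.11)&(y<.07)&(z>.1)&(z<.12); fit(P[m],"griptop")
    m=(x>.48)&(x<.62)&(y>-.11)&(y<.07)&(z>.085)&(z<.12)&(g<70); fit(P[m],"gripdark")
    m=(x>.45)&(x<.66)&(y>-.14)&(y<.08)&(z>.008)&(z<.07); fit(P[m],"cover+die")
    m=(x>.58)&(x<.70)&(y>-.40)&(y<-.17)&(z>.135)&(z<.175); fit(P[m],"bar")
    m=(x>.50)&(x<.57)&(y>-.21)&(y<-.14)&(z>.02)&(z<.05); fit(P[m],"vial")
    # ridge profile: slice panels
    m=(x>.45)&(x<.66)&(y>-.14)&(y<.08)&(z>.012)&(z<.078)
    q=P[m]
    m2=(x>.58)&(x<.70)&(y>-.42)&(y<-.15)&(z>.02)&(z<.13); fit(P[m2],"posts")
    np.save("pics/cov_"+nm,q)
E
cat >/dev/null
```

```text
d0 griptop 153 zmed 0.1042 [0.1008 0.1069] mean [ 0.5477 -0.0381  0.1041] rect [547.1 -40.1] [50.3 12. ] 81.0 line 80.7
d0 gripdark 182 zmed 0.1036 [0.0888 0.1067] mean [ 0.5432 -0.0267  0.1011] rect [525.1   5. ] [ 33.5 139.9] 28.4 line -55.2
d0 cover+die 3306 zmed 0.0256 [0.0094 0.0649] mean [ 0.5747 -0.0251  0.0318] rect [555.4 -12. ] [209.5 182.3] 0.2 line 0.5
d0 bar 423 zmed 0.1554 [0.142  0.1583] mean [ 0.6401 -0.2726  0.1539] rect [ 640.1 -286.3] [ 15.6 177.3] 1.6 line -88.4
d0 vial 88 zmed 0.0335 [0.0218 0.038 ] mean [ 0.5413 -0.1715  0.0312] rect [ 540.2 -173.4] [19.1 19.7] 75.8 line -32.6
d0 posts 357 zmed 0.0727 [0.025  0.1244] mean [ 0.6418 -0.2532  0.0734] rect [ 668.1 -280.5] [ 67.9 170.9] 3.3 line -87.2
s0 griptop 110 zmed 0.1019 [0.1002 0.1038] mean [ 0.5485 -0.0396  0.1019] rect [548.4 -40.5] [49.3 12.1] 79.8 line 81.0
s0 gripdark 180 zmed 0.1004 [0.0872 0.1037] mean [ 0.5466 -0.0378  0.098 ] rect [547.9 -40.1] [49.3 11.6] 80.4 line 78.3
s0 cover+die 2002 zmed 0.0232 [0.0102 0.0654] mean [ 0.5751 -0.0283  0.0314] rect [573.2 -10.5] [182.  174.3] 89.2 line 22.0
s0 bar 327 zmed 0.1522 [0.1408 0.1551] mean [ 0.6395 -0.277   0.1508] rect [ 641.9 -287.5] [ 17.  176.7] 1.6 line -88.6
s0 vial 67 zmed 0.0311 [0.021  0.0342] mean [ 0.5417 -0.1728  0.029 ] rect [ 543.  -173.9] [17.6 18.9] 75.1 line -14.6
s0 posts 378 zmed 0.079 [0.0264 0.1259] mean [ 0.639  -0.282   0.0779] rect [ 666.7 -284.5] [ 67.  175.4] 1.3 line -88.6
```

View pics/d0c.png

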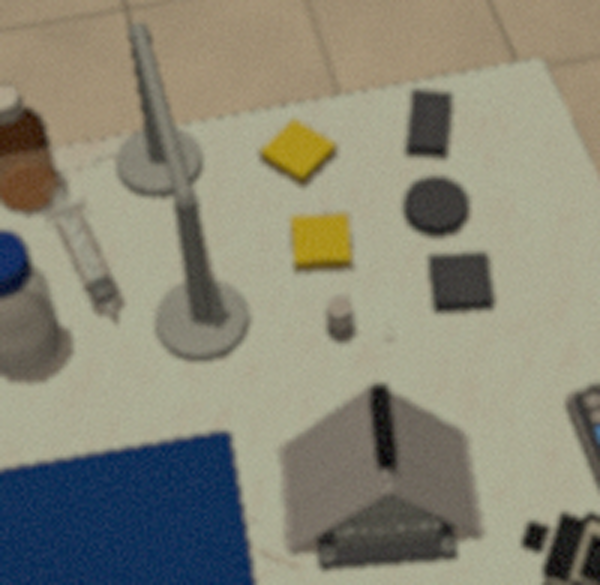

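```bash
python3 - <<'E'
from h import *
for nm in("d0","s0"):
    im,d,K,E=load(nm); P=cloud(d,K,E); x,y,z=np.moveaxis(P,-1,0)
    for lo in(.13,.2,.28):
        m=(z>lo)&(z<.6)&(x>.3)&(x<.75)&(y>-.15)&(y<.4); q=P[m]
        if len(q): print(nm,lo,len(q),np.percentile(q,1,axis=0).round(3),np.percentile(q,99,axis=0).round(3))
    m=(z>.13)&(x>.2)&(x<.75)&(y>-.55)&(y<-.17); q=P[m]; print(np.percentile(q,[1,99],axis=0).round(3))
E
```

```text
d0 0.13 5377 [0.408 0.075 0.13 ] [0.523 0.22  0.332]
d0 0.2 3519 [0.414 0.077 0.218] [0.489 0.186 0.333]
d0 0.28 2278 [0.414 0.099 0.28 ] [0.483 0.178 0.334]
[[ 0.631 -0.368  0.133]
 [ 0.649 -0.199  0.159]]
s0 0.13 5291 [0.38 0.07 0.13] [0.484 0.19  0.33 ]
s0 0.2 4323 [0.389 0.07  0.202] [0.485 0.184 0.33 ]
s0 0.28 1794 [0.411 0.095 0.28 ] [0.48  0.175 0.331]
[[ 0.632 -0.37   0.131]
 [ 0.648 -0.2    0.156]]
```

send_rows(
  plan=[
    [[-1, 0.35, 0.45, 0.2, 0.22], [-1, 0.69, 0.9, 0.2, 0.44], [-1, 0.69, 0.9, 0.2, 0.56], [-1, 0.69, 0.9, 0.2, 0.56], [-1, 0.69, 0.9, 0.2, 0.56], [-1, 0.69, 0.9, 0.2, 0.56], [-1, 0.69, 0.9, 0.2, 0.56], [-1, 0.69, 0.9, 0.2, 0.56]],
  ],
  force=30,
)

```text
t: 0.82
tool_pos: [0.2713, -0.4046, 0.2363]
orientation: [2.886, 1.24, -0.0]
force: [-0.4, -0.5, -0.5]
opening: 0.0929
gripper_force: 0.0
```

send_rows(
  plan=[
    [[-1, 0.2, 0.2, 0, 0.12], [-1, 0.4, 0.4, 0, 0.24], [-1, 0.55, 0.6, 0, 0.36], [-1, 0.69, 0.8, 0, 0.48], [-1, 0.69, 0.91, 0, 0.568], [-1, 0.69, 0.91, 0, 0.568], [-1, 0.69, 0.91, 0, 0.568], [-1, 0.69, 0.91, 0, 0.568]],
  ],
)

```text
t: 1.48
tool_pos: [0.4086, -0.2234, 0.2356]
orientation: [-2.398, -2.029, 0.001]
force: [-0.6, 0.4, -0.2]
opening: 0.0931
gripper_force: 0.0
```

send_rows(
  plan=[
    [[-1, 0.2, 0.25, 0, 0], [-1, 0.4, 0.5, 0, 0], [-1, 0.6, 0.75, 0, 0], [-1, 0.69, 0.91, 0, 0], [-1, 0.69, 0.91, 0, 0], [-1, 0.69, 0.91, 0, 0], [-1, 0.69, 0.91, 0, 0]],
  ],
)

```text
t: 2.07
tool_pos: [0.5482, -0.04, 0.235]
orientation: [-2.397, -2.029, 0.0]
force: [-0.5, -0.1, -0.5]
opening: 0.0931
gripper_force: 0.0
```

```bash
python3 - <<'E'
from h import *
im,d,K,E,c=save("w1","wrist"); P=cloud(d,K,E); x,y,z=np.moveaxis(P,-1,0)
m=(x>.48)&(x<.62)&(y>-.11)&(y<.05)&(z>.095)&(z<.112); q=P[m]
print(len(q),cv2.minAreaRect(q[:,:2].astype(np.float32)*1000),np.median(q[:,2]))
s=telemetry.read_state(); print(s["tool_pos"],R.from_rotvec(s["orientation"]).as_matrix().round(3))
E
```

```text
455 ((548.8338012695312, -42.74877166748047), (48.848758697509766, 11.810833930969238), 80.76223754882812) 0.10340436199528685
[ 0.54716183 -0.04174642  0.2350648 ] [[ 0.166  0.986 -0.002]
 [ 0.986 -0.166 -0.   ]
 [-0.    -0.001 -1.   ]]
```

View pics/w1.png

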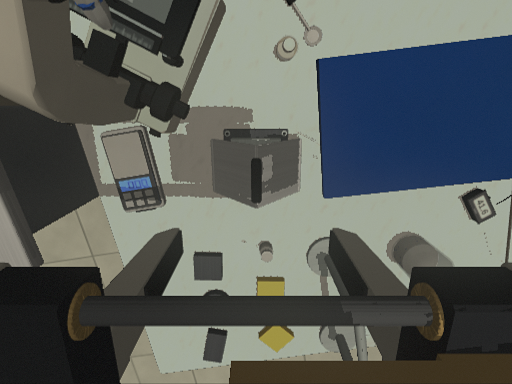

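The grip is at (256,180), square between the fingers; die (255,135). I'll descend and grip it.

send_rows(
  plan=[
    [[-1, 0.0, 0, -0.2, 0], [-1, 0, 0, -0.4, 0], [-1, 0, 0, -0.55, 0], [-1, 0, 0, -0.65, 0], [-1, 0, 0, -0.695, 0], [-1, 0, 0, -0.695, 0], [1, 0, 0, -0.695, 0], [1, 0, 0, -0.695, 0], [1, 0, 0, -0.695, 0], [1, 0, 0, -0.695, 0], [1, 0, 0, -0.695, 0], [1, 0, 0, -0.695, 0], [1, 0, 0, -0.695, 0], [1, 0, 0, -0.695, 0], [1, 0, 0, -0.695, 0], [1, 0, 0, -0.695, 0]],
  ],
  force=40,
)

```text
t: 3.45
tool_pos: [0.5465, -0.0411, 0.097]
orientation: [-2.398, -2.029, 0.0]
force: [-0.2, -0.6, 0.5]
opening: 0.0306
gripper_force: 0.0
```

send_rows(
  plan=[
    [[1, 0, 0, 0, 0], [1, 0, 0, 0, 0], [1, 0, 0, 0, 0], [1, 0, 0, 0, 0], [1, 0, 0, 0, 0], [1, 0, 0, 0, 0], [1, 0, 0, 0, 0], [1, 0, 0, 0, 0]],
  ],
)

```text
t: 4.12
tool_pos: [0.5466, -0.0412, 0.097]
orientation: [-2.399, -2.029, 0.0]
force: [-0.4, 0.1, 0.1]
opening: 0.0007
gripper_force: 0.0
```

```bash
python3 - <<'E'
from h import *
s=telemetry.read_state(); print(s["tool_pos"],s["opening"],s["gripper_force"],s["force"])
a=save("d1","side")[0]; b=save("w2","wrist")[0]; c=save("s1","scene")[0]
f=lambda i:cv2.resize(i,(400,300),interpolation=cv2.INTER_CUBIC)
cv2.imwrite("pics/c1.png",np.vstack([np.hstack([f(a[170:320,180:380]),f(c[180:315,140:320])]),np.hstack([f(b),f(a)])]))
E
```

```text
[ 0.5465589  -0.04120648  0.097018  ] 0.000706433766333421 0.0 [-0.37105342  0.14878574  0.14309352]
```

View pics/c1.png

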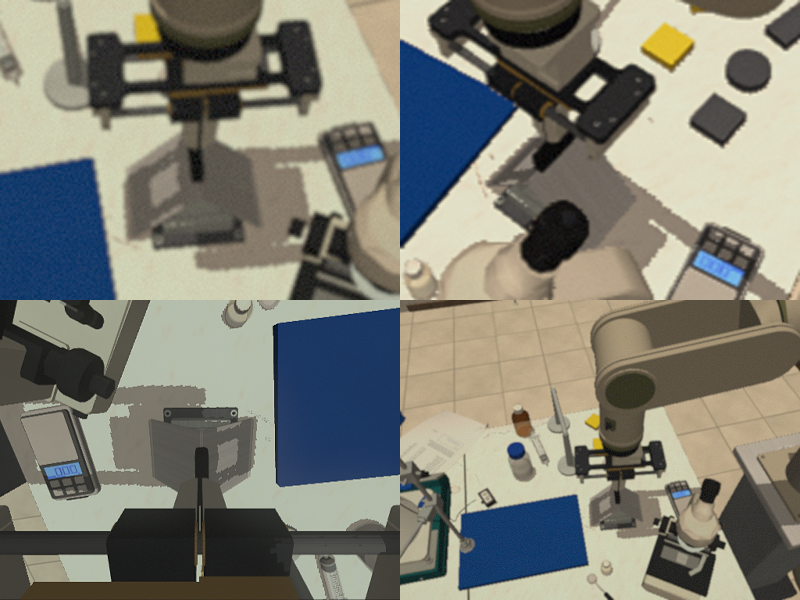

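```bash
python3 - <<'E'
from h import *
for nm,cr in (("d1",(200,300,225,330)),("w2",(180,384,150,360)),("s1",(200,300,150,260))):
    im,d,K,E=load(nm); P=cloud(d,K,E)
    if nm!="w2":
        for z0 in np.arange(.07,.2,.01):
            m=(P[...,2]>z0)&(P[...,2]<z0+.01)&(abs(P[...,0]-.55)<.05)&(abs(P[...,1]+.04)<.06)
            q=P[m]
            if len(q): print(nm,round(z0,2),len(q),q.min(0).round(3),q.max(0).round(3),im[m].mean(0).round(0))
im,d,K,E=load("w2");P=cloud(d,K,E)
for v in range(180,340,8): print(v,P[v,258].round(3),im[v,258],P[v,252].round(3))
E
```

```text
d1 0.07 150 [ 0.535 -0.078  0.07 ] [0.565 0.    0.08 ] [78. 87. 93.]
d1 0.08 25 [ 0.547 -0.047  0.08 ] [ 0.556 -0.008  0.09 ] [58. 64. 68.]
d1 0.09 22 [ 0.545 -0.048  0.09 ] [ 0.556 -0.015  0.1  ] [31. 35. 36.]
d1 0.1 82 [ 0.542 -0.041  0.1  ] [ 0.556 -0.015  0.108] [28. 31. 32.]
d1 0.11 2 [ 0.547 -0.033  0.12 ] [ 0.549 -0.031  0.12 ] [44. 50. 55.]
d1 0.12 28 [ 0.535 -0.033  0.121] [ 0.561 -0.027  0.13 ] [72. 85. 91.]
d1 0.13 47 [ 0.534 -0.041  0.13 ] [ 0.561 -0.027  0.14 ] [ 79.  94. 101.]
d1 0.14 47 [ 0.532 -0.034  0.14 ] [ 0.562 -0.027  0.15 ] [ 83.  98. 105.]
d1 0.15 51 [ 0.533 -0.034  0.15 ] [ 0.563 -0.027  0.16 ] [ 82.  97. 104.]
d1 0.16 37 [ 0.532 -0.034  0.16 ] [ 0.563 -0.026  0.169] [ 84. 100. 106.]
d1 0.17 4 [ 0.542 -0.03   0.172] [ 0.544 -0.028  0.175] [62. 75. 81.]
s1 0.07 110 [ 0.537 -0.068  0.07 ] [ 0.561 -0.     0.08 ] [ 86.  94. 102.]
s1 0.08 51 [ 0.539 -0.063  0.08 ] [ 0.555 -0.016  0.089] [25. 27. 29.]
s1 0.09 52 [ 0.539 -0.059  0.09 ] [ 0.558 -0.016  0.1  ] [17. 18. 19.]
s1 0.1 61 [ 0.542 -0.056  0.1  ] [ 0.556 -0.015  0.104] [23. 25. 27.]
s1 0.11 2 [ 0.546 -0.032 
[... 1146 characters left out ...]
39] [ 0.547 -0.033  0.141]
252 [ 0.55  -0.035  0.148] [33 37 37] [ 0.547 -0.033  0.151]
260 [ 0.55  -0.035  0.156] [29 31 31] [ 0.547 -0.033  0.158]
268 [ 0.55  -0.035  0.163] [30 31 31] [ 0.547 -0.034  0.165]
276 [ 0.549 -0.035  0.17 ] [27 27 28] [ 0.547 -0.034  0.17 ]
284 [ 0.55  -0.035  0.177] [28 35 37] [ 0.552 -0.009  0.214]
292 [ 0.549 -0.036  0.18 ] [29 36 39] [ 0.552 -0.009  0.218]
300 [ 0.553 -0.012  0.218] [40 41 42] [ 0.552 -0.01   0.22 ]
308 [ 0.553 -0.013  0.22 ] [44 46 48] [ 0.551 -0.011  0.222]
316 [ 0.552 -0.015  0.221] [47 50 50] [ 0.551 -0.013  0.223]
324 [ 0.552 -0.017  0.221] [40 41 42] [ 0.551 -0.014  0.224]
332 [ 0.52  -0.219  0.001] [172 189 179] [ 0.551 -0.017  0.224]
```

```bash
python3 - <<'E'
from h import *
b=load("w2")[0];a=load("d1")[0]
f=lambda i,s:cv2.resize(i,s,interpolation=cv2.INTER_CUBIC)
cv2.imwrite("pics/c2.png",np.hstack([f(b[160:340,190:320],(400,554)),f(a[190:300,235:315],(400,554))]))
E
```

```text
(no output)
```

View pics/c2.png

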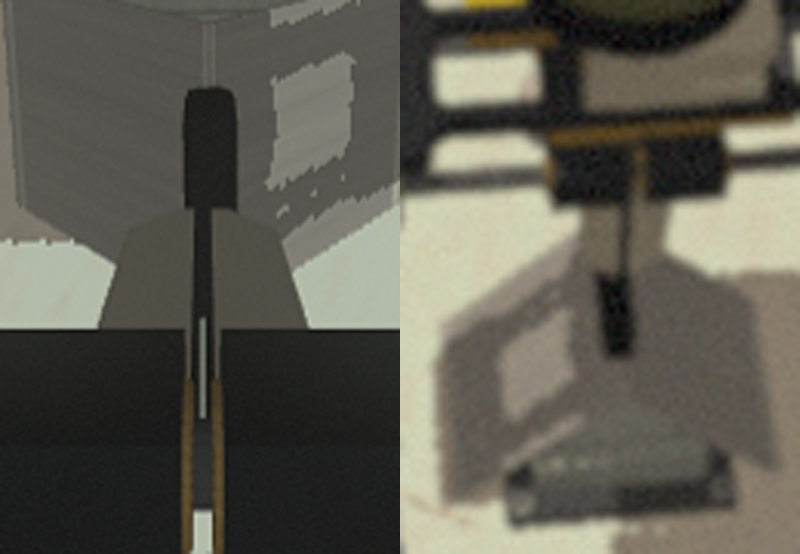

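The fingers closed above the grip: all three cameras put the tips at z≈0.12, though the text implies 0.080. I'll check the open-finger tips in w1.

```bash
python3 - <<'E'
from h import *
for nm,tp in(("w0",None),("w1",np.array([.5475,-.041,.235])),("w2",np.array([.5466,-.0412,.097]))):
    im,d,K,E=load(nm); c=viewer.calibration("wrist"); P=cloud(d,K,np.array(c["hand_eye"]))
    m=(d>0)&(P[...,2]<.06)&(P[...,2]>-.1)&(abs(P[...,0])<.03)&(abs(P[...,1])<.08)
    q=P[m]; print(nm,len(q),q.min(0).round(4),q.max(0).round(4),np.percentile(q[:,2],[99,99.9]).round(4))
    for s in(-1,1):
        r=q[q[:,1]*s>0]; print(s,r.min(0).round(4),r.max(0).round(4))
E
```

```text
w0 6657 [-0.0109 -0.063  -0.1   ] [ 0.0094  0.0641 -0.0212] [-0.0243 -0.0222]
-1 [-0.0109 -0.063  -0.1   ] [ 0.0094 -0.0451 -0.0213]
1 [-0.0108  0.0466 -0.1   ] [ 0.0093  0.0641 -0.0212]
w1 6664 [-0.0107 -0.0628 -0.1   ] [ 0.0094  0.0642 -0.0215] [-0.0245 -0.0222]
-1 [-0.0105 -0.0628 -0.1   ] [ 0.0093 -0.0452 -0.022 ]
1 [-0.0107  0.0465 -0.0999] [ 0.0094  0.0642 -0.0215]
w2 7042 [-0.03   -0.0347 -0.0999] [0.03   0.0395 0.06  ] [0.0592 0.0599]
-1 [-0.0299 -0.0347 -0.0999] [ 0.03 -0.    0.06]
1 [-0.03    0.     -0.0997] [0.03   0.0395 0.06  ]
```

Measured in all poses, the tips stand 21.5 mm *behind* the reported TCP, so I'll use that offset: open, go 40 mm lower, close.

send_rows(
  plan=[
    [[-0.2, 0, 0, 0.02, 0], [-0.2, 0.005, 0, 0.02, 0], [-0.2, 0.005, 0, 0.02, 0], [-0.2, 0.005, 0, 0.02, 0], [-0.2, 0.005, 0, 0.02, 0], [-0.2, 0.005, 0, 0.02, 0], [-0.2, 0.005, 0, 0.02, 0], [-0.2, 0.005, 0, 0.02, 0], [-0.2, 0.005, 0, -0.08, 0], [-0.2, 0.005, 0, -0.15, 0], [-0.2, 0.005, 0, -0.2, 0], [-0.2, 0.005, 0, -0.2, 0], [1, 0.005, 0, -0.2, 0], [1, 0.005, 0, -0.2, 0], [1, 0.005, 0, -0.2, 0], [1, 0.005, 0, -0.2, 0], [1, 0.005, 0, -0.2, 0], [1, 0.005, 0, -0.2, 0], [1, 0.005, 0, -0.2, 0], [1, 0.005, 0, -0.2, 0]],
  ],
  force=40,
)

```text
t: 5.93
tool_pos: [0.5478, -0.0412, 0.0572]
orientation: [2.398, 2.029, 0.0]
force: [0.7, 0.1, 0.4]
opening: 0.0116
gripper_force: 40.0
```

send_rows(
  plan=[
    [[1, 0, 0, 0, 0], [1, 0, 0, 0, 0], [1, 0, 0, 0, 0], [1, 0, 0, 0, 0]],
  ],
)

```text
t: 6.27
tool_pos: [0.5478, -0.0412, 0.0572]
orientation: [2.399, 2.028, 0.001]
force: [0.8, -0.1, 1.2]
opening: 0.0117
gripper_force: 40.0
```

Gripped (11.7 mm). Lift, then carry.

send_rows(
  plan=[
    [[1, 0, 0, 0.06, 0], [1, 0, 0, 0.18, 0], [1, 0, 0, 0.32, 0], [1, 0, 0, 0.48, 0], [1, 0, 0, 0.64, 0], [1, 0, 0, 0.8, 0], [1, 0, 0, 0.9, 0], [1, 0, 0, 0.95, 0], [1, 0, 0, 0.95, 0], [1, 0, 0, 0.95, 0]],
  ],
)

```text
t: 7.1
tool_pos: [0.5474, -0.0411, 0.2465]
orientation: [-2.398, -2.028, 0.001]
force: [-0.2, 0.8, -1.4]
opening: 0.0119
gripper_force: 40.0
```

send_rows(
  plan=[
    [[1, 0.03, -0.06, 0, 0.02], [1, 0.09, -0.2, 0, 0.06], [1, 0.17, -0.36, 0, 0.1], [1, 0.25, -0.52, 0, 0.14], [1, 0.33, -0.68, 0, 0.18], [1, 0.4, -0.84, 0, 0.187], [1, 0.45, -0.95, 0, 0.187], [1, 0.463, -1.0, 0, 0.187], [1, 0.463, -1.0, 0, 0.187], [1, 0.463, -1.0, 0, 0.187]],
  ],
)

```text
t: 7.93
tool_pos: [0.6392, -0.2405, 0.2448]
orientation: [-2.187, -2.25, 0.001]
force: [-0.7, 0.1, -0.8]
opening: 0.0116
gripper_force: 40.0
```

send_rows(
  plan=[
    [[1, 0, -0.06, 0, 0], [1, 0, -0.15, 0, 0], [1, 0, -0.21, 0, 0], [1, 0, -0.23, 0, 0], [1, 0, -0.23, 0, 0], [1, 0, -0.23, 0, 0], [1, 0, -0.23, 0, 0], [1, 0, -0.23, 0, 0]],
  ],
)

```text
t: 8.6
tool_pos: [0.6403, -0.2866, 0.2471]
orientation: [-2.188, -2.254, -0.0]
force: [0.7, -0.1, -1.1]
opening: 0.0119
gripper_force: 40.0
```

```bash
python3 - <<'E'
from h import *
s=telemetry.read_state(); print(s["t"],s["tool_pos"],s["orientation"],s["force"])
a=save("d2","side")[0]; c=save("s2","scene")[0]; b=save("w3","wrist")[0]
f=lambda i:cv2.resize(i,(400,300),interpolation=cv2.INTER_CUBIC)
cv2.imwrite("pics/c3.png",np.vstack([np.hstack([f(a[60:300,130:450]),f(c[90:330,120:440])]),np.hstack([f(b),f(c)])]))
for nm in("d2","s2"):
    im,d,K,E=load(nm); P=cloud(d,K,E); x,y,z=np.moveaxis(P,-1,0)
    # die top & cavity
    for lo,hi in((.024,.034),(.017,.0245)):
        m=(x>.49)&(x<.61)&(y>-.1)&(y<.02)&(z>lo)&(z<hi); q=P[m]
        if len(q)>10: print(nm,lo,len(q),cv2.minAreaRect(q[:,:2].astype(np.float32)*1000),np.median(q[:,2]))
    m=(x>.53)&(x<.76)&(y>-.34)&(y<-.22)&(z>.17)&(z<.3)
    q=P[m]; print(nm,len(q),q.min(0),q.max(0))
E
```

```text
8.6 [ 0.64032161 -0.28661278  0.24713981] [-2.18832962e+00 -2.25402080e+00 -3.11895511e-04] [ 0.66280262 -0.13783958 -1.12674342]
d2 0.024 700 ((547.6428833007812, -32.00730514526367), (70.30291748046875, 68.27149963378906), 80.1221694946289) 0.02818901322445283
d2 0.017 503 ((548.8068237304688, -27.848342895507812), (61.108726501464844, 67.47297668457031), 81.61053466796875) 0.02256921652000654
d2 2031 [ 0.57303256 -0.32967515  0.19210144] [ 0.70623585 -0.24119991  0.29999258]
s2 0.024 326 ((549.5113525390625, -33.230079650878906), (68.6632080078125, 68.8965835571289), 81.90746307373047) 0.025947645314951417
s2 0.017 450 ((549.86279296875, -32.54902648925781), (68.41748046875, 69.39202117919922), 80.45051574707031) 0.020353566158749836
s2 1539 [ 0.57448085 -0.3284943   0.18796867] [ 0.70717195 -0.24360799  0.29999703]
```

View pics/c3.png

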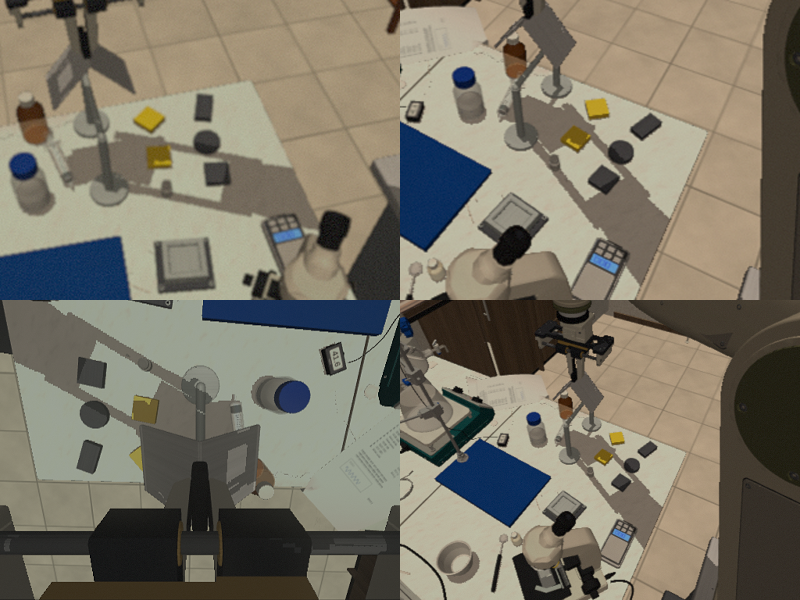

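Cover is centred over the bar, and the die is uncovered. Lowering.

send_rows(
  plan=[
    [[1, 0, 0, -0.08, 0], [1, 0, 0, -0.2, 0], [1, 0, 0, -0.32, 0], [1, 0, 0, -0.42, 0], [1, 0, 0, -0.48, 0], [1, 0, 0, -0.51, 0], [1, 0, 0, -0.52, 0], [1, 0, 0, -0.525, 0], [1, 0, 0, -0.528, 0], [1, 0, 0, -0.528, 0]],
  ],
)

```text
t: 9.58
tool_pos: [0.6408, -0.2875, 0.1428]
orientation: [2.188, 2.252, 0.001]
force: [0.6, 0.2, -1.5]
opening: 0.0115
gripper_force: 40.0
```

send_rows(
  plan=[
    [[1, 0, 0, -0.004, 0], [1, 0, 0, -0.004, 0], [1, 0, 0, -0.004, 0]],
  ],
)

```text
t: 9.83
tool_pos: [0.6407, -0.2874, 0.1415]
orientation: [2.188, 2.252, 0.001]
force: [0.5, -0.1, 0.2]
opening: 0.0121
gripper_force: 40.0
```

send_rows(
  plan=[
    [[1, 0, 0, -0.003, 0], [1, 0, 0, -0.003, 0], [1, 0, 0, -0.003, 0]],
  ],
)

```text
t: 10.08
tool_pos: [0.6409, -0.2874, 0.141]
orientation: [2.188, 2.252, 0.001]
force: [1.3, 0.1, 3.7]
opening: 0.0119
gripper_force: 40.0
```

send_rows(
  plan=[
    [[0.2, 0, 0, 0, 0], [0.2, 0, 0, 0, 0], [0.2, 0, 0, 0, 0], [0.2, 0, 0, 0, 0], [0.2, 0, 0, 0, 0], [0.2, 0, 0, 0, 0], [0.2, 0, 0, 0, 0], [0.2, 0, 0, 0.05, 0], [0.2, 0, 0, 0.12, 0], [0.2, 0, 0, 0.3, 0], [0.2, 0, 0, 0.5, 0], [0.2, 0, 0, 0.6, 0], [0.2, 0, 0, 0.6, 0]],
  ],
)

```text
t: 11.17
tool_pos: [0.643, -0.2886, 0.2706]
orientation: [2.18, 2.244, 0.006]
force: [0.6, -1.0, 1.6]
opening: 0.0368
gripper_force: 0.0
```

```bash
python3 - <<'E'
from h import *
s=telemetry.read_state(); print(s["t"],s["tool_pos"],s["orientation"],s["force"])
for nm,c in(("d3","side"),("s3","scene"),("w4","wrist")):
    im,d,K,E,_=save(nm,c); P=cloud(d,K,E); x,y,z=np.moveaxis(P,-1,0)
    m=(x>.56)&(x<.72)&(y>-.34)&(y<-.23)&(z>.165)&(z<.2)
    q=P[m]; print(nm,len(q),np.median(q[:,2]),q[:,2].max(),cv2.minAreaRect(q[q[:,2]>.18][:,:2].astype(np.float32)*1000) if (q[:,2]>.18).any() else 0)
    m=(x>.56)&(x<.72)&(y>-.34)&(y<-.23)&(z>.07)&(z<.19); q=P[m]; print(np.percentile(q,[1,99],axis=0).round(3))
    for yy in(1,-1):
        r=q[(q[:,0]-.641)*yy>.02]
        if len(r)>30: A=np.c_[r[:,0],r[:,1],np.ones(len(r))]; print(yy,len(r),np.linalg.lstsq(A,r[:,2],rcond=None)[0].round(3))
f=lambda i:cv2.resize(i,(400,300),interpolation=cv2.INTER_CUBIC)
a=load("d3")[0];c=load("s3")[0]
cv2.imwrite("pics/c4.png",np.hstack([f(a[60:240,130:370]),f(c[90:270,140:380])]))
E
```

```text
11.1667 [ 0.64301609 -0.28863712  0.27057426] [2.17984418 2.24428913 0.00575588] [ 0.60318444 -0.96743244  1.57595604]
d3 163 0.1870086026891291 0.1905791025067719 ((639.8619995117188, -285.4598693847656), (12.026508331298828, 50.99120330810547), 1.4106277227401733)
[[ 0.576 -0.326  0.088]
 [ 0.705 -0.238  0.189]]
1 651 [-1.167 -0.031  0.902]
-1 530 [ 1.198  0.022 -0.596]
s3 158 0.18225006653708808 0.18784934230042805 ((641.035400390625, -285.6432800292969), (12.322940826416016, 49.827396392822266), 2.4412474632263184)
[[ 0.577 -0.328  0.085]
 [ 0.706 -0.238  0.186]]
1 139 [-1.162 -0.047  0.894]
-1 675 [ 1.19   0.032 -0.594]
w4 642 0.18705475063608992 0.1894208136434229 ((641.593994140625, -288.8109130859375), (11.59809398651123, 48.71877670288086), 1.3533220291137695)
[[ 0.578 -0.332  0.088]
 [ 0.706 -0.236  0.188]]
1 2160 [-1.162 -0.032  0.9  ]
-1 2065 [ 1.193  0.031 -0.593]
```

View pics/c4.png

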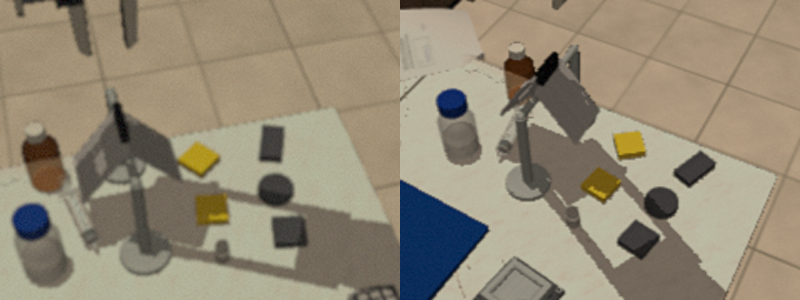

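Cover hung level, centred at (0.6405,-0.286), within ~1° of the bar. Next: hover over the square blank and measure it from the wrist.

send_rows(
  plan=[
    [[-0.4, -0.1, 0.05, 0, -0.05], [-0.4, -0.3, 0.15, 0, -0.15], [-0.4, -0.5, 0.25, 0, -0.235], [-0.4, -0.7, 0.35, -0.1, -0.235], [-0.4, -0.88, 0.44, -0.25, -0.235], [-0.4, -0.98, 0.485, -0.4, -0.235], [-0.4, -0.98, 0.485, -0.4, -0.235], [-0.4, -0.98, 0.485, -0.4, -0.235], [-0.4, -0.98, 0.485, -0.4, -0.235], [-0.4, -0.98, 0.485, -0.4, -0.235]],
  ],
)

```text
t: 12.15
tool_pos: [0.4452, -0.1907, 0.181]
orientation: [2.448, 1.967, 0.001]
force: [0.3, 0.0, 0.5]
opening: 0.0649
gripper_force: 0.0
```

```bash
python3 - <<'E'
from h import *
s=telemetry.read_state(); print(s["t"],s["tool_pos"],s["orientation"],s["opening"])
im,d,K,E,_=save("w5","wrist"); P=cloud(d,K,E); x,y,z=np.moveaxis(P,-1,0)
m=(x>.40)&(x<.49)&(y>-.235)&(y<-.15)&(z>.009)&(z<.02)
n,l,st,c=cv2.connectedComponentsWithStats(m.astype(np.uint8)); i=1+np.argmax(st[1:,4]); q=P[l==i]
print(st[i],np.median(q[:,2]),cv2.minAreaRect(q[:,:2].astype(np.float32)*1000), q.mean(0))
m=(x>.49)&(x<.61)&(y>-.1)&(y<.04)&(z>.025)&(z<.035); q=P[m]
if len(q): print(len(q),np.median(q[:,2]),cv2.minAreaRect(q[:,:2].astype(np.float32)*1000))
m=(x>.51)&(x<.585)&(y>-.07)&(y<.005)&(z>.018)&(z<.0245); q=P[m]
if len(q): print(len(q),np.median(q[:,2]),cv2.minAreaRect(q[:,:2].astype(np.float32)*1000))
E
```

```text
12.15 [ 0.44518681 -0.19073798  0.18097806] [2.44807507e+00 1.96682814e+00 8.61492010e-04] 0.06494771294913648
[ 236  158   37   36 1236] 0.013907921429691439 ((443.8995361328125, -194.67529296875), (45.650760650634766, 45.006736755371094), 78.86778259277344) [ 0.44421268 -0.19374647  0.01384597]
1442 0.02782738121693623 ((547.7902221679688, -46.639434814453125), (47.28844451904297, 68.32130432128906), 79.99246978759766)
1832 0.021937088038645497 ((543.1685791015625, -44.64996337890625), (48.98050308227539, 58.685298919677734), 80.79828643798828)
```

View pics/w5.png

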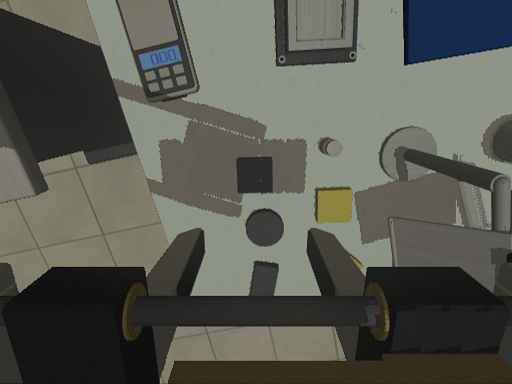

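Square blank at (254,175) directly in line. Descend for a shallow grasp, keeping the tips ~8 mm above its underside so they clear the die's top face.

send_rows(
  plan=[
    [[-0.4, -0.007, 0, -0.15, 0], [-0.4, -0.007, 0, -0.35, 0], [-0.4, -0.007, 0, -0.55, 0], [-0.4, -0.007, 0, -0.72, 0], [-0.4, -0.007, 0, -0.85, 0], [-0.4, -0.007, 0, -0.93, 0], [-0.4, -0.007, 0, -0.96, 0], [-0.4, -0.007, 0, -0.965, 0], [-0.4, -0.007, 0, -0.965, 0], [-0.4, -0.007, 0, -0.965, 0]],
  ],
  force=40,
)

```text
t: 13.03
tool_pos: [0.4446, -0.1912, -0.0111]
orientation: [2.447, 1.966, 0.002]
force: [0.0, -0.7, 0.6]
opening: 0.0649
gripper_force: 0.0
```

```bash
python3 - <<'E'
from h import *
s=telemetry.read_state(); print(s["t"],s["tool_pos"],s["force"],s["opening"])
im,d,K,E,_=save("w6","wrist"); P=cloud(d,K,E); x,y,z=np.moveaxis(P,-1,0)
c=viewer.calibration("wrist"); Q=cloud(d,K,np.array(c["hand_eye"]))
m=(abs(Q[...,0])<.012)&(abs(Q[...,1])<.055)&(abs(Q[...,1])>.028)&(z<.05)
for v in sorted(z[m])[:1]: print(v)
h,b=np.histogram(z[m],bins=np.arange(-.004,.05,.002)); print(dict(zip(b.round(3),h)))
m=(x>.40)&(x<.49)&(y>-.235)&(y<-.15)&(z>.011)&(z<.02)&(abs(Q[...,1])<.028); q=P[m]; print(len(q),q.min(0),q.max(0),np.median(q[:,2]))
E
```

```text
13.0333 [ 0.44463241 -0.19121277 -0.01106625] [ 0.03080632 -0.67515385  0.57761489] 0.064904307215301
-0.002489676439579397
{np.float64(-0.004): np.int64(6), np.float64(-0.002): np.int64(1147), np.float64(0.0): np.int64(456), np.float64(0.002): np.int64(1), np.float64(0.004): np.int64(0), np.float64(0.006): np.int64(0), np.float64(0.008): np.int64(0), np.float64(0.01): np.int64(24), np.float64(0.012): np.int64(64), np.float64(0.014): np.int64(68), np.float64(0.016): np.int64(83), np.float64(0.018): np.int64(82), np.float64(0.02): np.int64(106), np.float64(0.022): np.int64(99), np.float64(0.024): np.int64(108), np.float64(0.026): np.int64(119), np.float64(0.028): np.int64(118), np.float64(0.03): np.int64(128), np.float64(0.032): np.int64(133), np.float64(0.034): np.int64(123), np.float64(0.036): np.int64(141), np.float64(0.038): np.int64(150), np.float64(0.04): np.int64(156), np.float64(0.042): np.int64(159), np.float64(0.044): np.int64(163), np.float64(0.046): np.int64(183), np.float64(0.048): np.int64(175)}
4643 [ 0.4180367  -0.22049284  0.01103018] [ 0.46983334 -0.16781974  0.01605487] 0.013851035719553234
```

send_rows(
  plan=[
    [[-0.4, 0, 0, -0.014, 0], [-0.4, 0, 0, -0.014, 0], [1, 0, 0, -0.014, 0], [1, 0, 0, -0.014, 0], [1, 0, 0, -0.014, 0], [1, 0, 0, -0.014, 0], [1, 0, 0, -0.014, 0], [1, 0, 0, -0.014, 0], [1, 0, 0, -0.014, 0], [1, 0, 0, -0.014, 0], [1, 0, 0, -0.014, 0]],
  ],
  force=40,
)

```text
t: 14.0
tool_pos: [0.443, -0.1902, -0.0156]
orientation: [2.449, 1.968, 0.0]
force: [-0.5, -0.5, 1.6]
opening: 0.0445
gripper_force: 39.9
```

```bash
python3 - <<'E'
from h import *
for i in range(4):
    s=telemetry.read_state(); print(s["tool_pos"].round(4),s["opening"])
    im,d,K,E,_=save("w7_%d"%i,"wrist"); P=cloud(d,K,E); x,y,z=np.moveaxis(P,-1,0)
    Q=cloud(d,K,np.array(viewer.calibration("wrist")["hand_eye"]))
    m=(abs(Q[...,0])<.012)&(abs(Q[...,1])<.045)&(abs(Q[...,1])>.026)
    zz=np.sort(z[m]); g=zz[zz>.003]; print("tip",g[:3].round(4), "Qtip",np.sort(Q[...,2][m&(z>.003)])[-3:].round(4))
    m=(abs(Q[...,0])<.035)&(abs(Q[...,1])<.021)&(z>.005)&(z<.03); q=P[m]; print("blank",len(q),np.median(q[:,2]).round(4), Q[m].min(0).round(4),Q[m].max(0).round(4), np.median(Q[m][:,2]).round(4))
E
```

```text
[ 0.443  -0.1902 -0.0156] 0.04448209637304749
tip [0.006  0.0067 0.007 ] Qtip [-0.0227 -0.0223 -0.0216]
blank 4807 0.0138 [-0.0266 -0.021  -0.0317] [ 0.0195  0.021  -0.0206] -0.0294
[ 0.443  -0.1902 -0.0156] 0.043986573971798136
tip [0.0067 0.0069 0.0071] Qtip [-0.0228 -0.0225 -0.0223]
blank 4794 0.0138 [-0.0267 -0.021  -0.0317] [ 0.0196  0.021  -0.0206] -0.0294
[ 0.443  -0.1902 -0.0156] 0.04448363025341875
tip [0.0063 0.0065 0.0066] Qtip [-0.0222 -0.0221 -0.0219]
blank 4807 0.0138 [-0.0269 -0.021  -0.032 ] [ 0.0194  0.021  -0.0206] -0.0294
[ 0.443  -0.1903 -0.0156] 0.044216144021355604
tip [0.0066 0.0068 0.0068] Qtip [-0.0224 -0.0224 -0.0222]
blank 4795 0.0138 [-0.0265 -0.021  -0.0317] [ 0.0195  0.021  -0.0206] -0.0294
```

Tips ended ~6.5 mm above the underside; I'll regrip 2 mm higher for clearance at the die.

send_rows(
  plan=[
    [[-0.2, 0, 0, 0, 0], [-0.2, 0, 0, 0, 0], [-0.2, 0, 0, 0, 0], [-0.2, 0, 0, 0.01, 0], [-0.2, 0, 0, 0.01, 0], [-0.2, 0, 0, 0.01, 0], [1, 0, 0, 0.01, 0], [1, 0, 0, 0.01, 0], [1, 0, 0, 0.01, 0], [1, 0, 0, 0.01, 0], [1, 0, 0, 0.01, 0], [1, 0, 0, 0.01, 0], [1, 0, 0, 0.01, 0]],
  ],
  force=50,
)

```text
t: 15.28
tool_pos: [0.4428, -0.1902, -0.0138]
orientation: [2.449, 1.968, 0.0]
force: [-0.0, -0.0, 0.2]
opening: 0.0438
gripper_force: 49.9
```

send_rows(
  plan=[
    [[1, 0, 0, 0.03, 0], [1, 0, 0, 0.1, 0], [1, 0, 0, 0.2, 0], [1, 0, 0, 0.3, 0], [1, 0, 0, 0.4, 0], [1, 0, 0, 0.45, 0], [1, 0, 0, 0.45, 0], [1, 0, 0, 0.45, 0], [1, 0, 0, 0.45, 0]],
  ],
)

```text
t: 16.03
tool_pos: [0.4419, -0.1897, 0.0749]
orientation: [-2.448, -1.967, 0.001]
force: [-0.5, -0.1, -2.9]
opening: 0.0437
gripper_force: 50.0
```

```bash
python3 - <<'E'
from h import *
s=telemetry.read_state(); print(s["t"],s["tool_pos"].round(4),s["orientation"].round(3),s["opening"])
im,d,K,E,_=save("w8","wrist"); P=cloud(d,K,E); Q=cloud(d,K,np.array(viewer.calibration("wrist")["hand_eye"]))
m=(abs(Q[...,0])<.035)&(abs(Q[...,1])<.03)&(Q[...,2]<-.02)&(Q[...,2]>-.036)
q=Q[m]; print(len(q),q.min(0).round(4),q.max(0).round(4),np.median(q[:,2]),cv2.minAreaRect(q[:,:2].astype(np.float32)*1000))
A=np.c_[q[:,:2],np.ones(len(q))]; print("tilt",np.linalg.lstsq(A,q[:,2],rcond=None)[0])
x,y,z=np.moveaxis(P,-1,0)
for n,lo,hi in(("top",.025,.032),("floor",.018,.0245)):
    m=(x>.49)&(x<.61)&(y>-.1)&(y<.04)&(z>lo)&(z<hi); r=P[m]
    if len(r): print(n,len(r),np.median(r[:,2]),cv2.minAreaRect(r[:,:2].astype(np.float32)*1000))
E
```

```text
16.0333 [ 0.4419 -0.1897  0.0749] [-2.448e+00 -1.967e+00  1.000e-03] 0.04373550246916219
5280 [-0.0268 -0.0298 -0.036 ] [ 0.0194  0.0299 -0.02  ] -0.027589447843986314 ((-3.7252540588378906, 0.27613067626953125), (59.77228927612305, 45.61888122558594), 88.93235778808594)
tilt [ 0.01844871  0.00337947 -0.02753573]
top 1728 0.027726482198730654 ((544.7179565429688, -63.441741943359375), (15.987527847290039, 68.92949676513672), 77.28352355957031)
floor 686 0.021831861717526033 ((545.1346435546875, -61.203025817871094), (17.54996109008789, 68.15029907226562), 80.36605072021484)
```

send_rows(
  plan=[
    [[1, 0.1, 0.06, 0.05, 0.02], [1, 0.22, 0.16, 0.1, 0.05], [1, 0.36, 0.26, 0.15, 0.05], [1, 0.48, 0.36, 0.2, 0.05], [1, 0.53, 0.4, 0.2, 0.05], [1, 0.53, 0.4, 0.2, 0.05], [1, 0.53, 0.4, 0.2, 0.05], [1, 0.53, 0.4, 0.2, 0.05]],
  ],
)

```text
t: 16.75
tool_pos: [0.5471, -0.1105, 0.1144]
orientation: [-2.395, -2.03, 0.003]
force: [0.5, -0.2, -2.7]
opening: 0.0442
gripper_force: 50.0
```

```bash
cat > m.py <<'E'
from h import *
import sys
s=telemetry.read_state(); t=s["tool_pos"]; Rm=R.from_rotvec(s["orientation"]).as_matrix()
print(s["t"],t.round(4),"closing",np.degrees(np.arctan2(Rm[1,1],Rm[0,1])).round(2),s["opening"])
im,d,K,E,_=save(sys.argv[1],"wrist"); P=cloud(d,K,E); Q=cloud(d,K,np.array(viewer.calibration("wrist")["hand_eye"]))
m=(abs(Q[...,0])<.035)&(abs(Q[...,1])<.021)&(Q[...,2]<-.022)&(Q[...,2]>-.034)
q=Q[m]; lo,hi=np.percentile(q[:,0],[.5,99.5]); print("blank tool-x",lo.round(4),hi.round(4),"mid",((lo+hi)/2).round(4),"z",np.median(q[:,2]).round(4))
A=np.c_[q[:,:2],np.ones(len(q))]; print("tilt",np.linalg.lstsq(A,q[:,2],rcond=None)[0].round(4))
b=t+Rm@np.array([(lo+hi)/2,0.0006,0]); print("blank world",b.round(4))
x,y,z=np.moveaxis(P,-1,0)
for n,l,h in(("top",.025,.032),("floor",.018,.0245),("all",.018,.032)):
    m=(x>.50)&(x<.60)&(y>-.085)&(y<.02)&(z>l)&(z<h)
    k,L,st,c=cv2.connectedComponentsWithStats(m.astype(np.uint8)); i=1+np.argmax(st[1:,4]); r=P[L==i]
    print(n,len(r),np.median(r[:,2]).round(4),cv2.minAreaRect(r[:,:2].astype(np.float32)*1000),r.mean(0).round(4))
E
python3 m.py w9
```

```text
16.75 [ 0.5471 -0.1105  0.1144] closing -9.44 0.04416775206527402
blank tool-x -0.0257 0.019 mid -0.0034 z -0.0276
tilt [ 0.0133 -0.0008 -0.0274]
blank world [ 0.5471 -0.1139  0.1144]
top 2892 0.0278 ((549.4615478515625, -35.3686637878418), (67.52940368652344, 68.1198501586914), 80.58246612548828) [ 0.5499 -0.0337  0.0277]
floor 2738 0.0219 ((549.3422241210938, -36.041748046875), (47.84636688232422, 48.4713134765625), 80.53251647949219) [ 0.5495 -0.0352  0.0219]
all 5649 0.0258 ((549.4615478515625, -35.3686637878418), (67.52940368652344, 68.1198501586914), 80.58246612548828) [ 0.5497 -0.0345  0.0249]
```

View pics/w9.png

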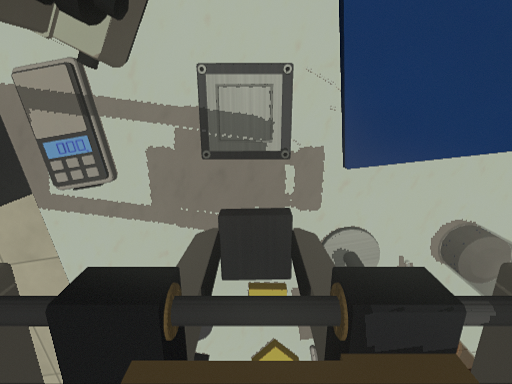

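The cavity (centre (245,112)) is square with the blank at (256,243). The two estimates agree to 1 mm, so I'll move over and lower to just above.

send_rows(
  plan=[
    [[1, 0.0095, 0.06, 0, 0], [1, 0.0095, 0.16, 0, 0], [1, 0.0095, 0.28, -0.05, 0], [1, 0.0095, 0.36, -0.15, 0], [1, 0.0095, 0.39, -0.27, 0], [1, 0.0095, 0.39, -0.36, 0], [1, 0.0095, 0.39, -0.4, 0], [1, 0.0095, 0.39, -0.4, 0], [1, 0.0095, 0.39, -0.4, 0], [1, 0.0095, 0.39, -0.4, 0]],
  ],
)

```text
t: 17.63
tool_pos: [0.5517, -0.0327, 0.0378]
orientation: [2.396, 2.029, 0.002]
force: [0.1, -0.7, -0.7]
opening: 0.0441
gripper_force: 50.0
```

```bash
python3 m.py w10 2>&1 | head -4; python3 - <<'E'
from h import *
for nm,c in(("d4","side"),("s4","scene")):
    im,d,K,E,_=save(nm,c); P=cloud(d,K,E); x,y,z=np.moveaxis(P,-1,0)
    for n,l,h in(("blank",.05,.068),("dietop",.024,.034)):
        m=(x>.50)&(x<.60)&(y>-.085)&(y<.02)&(z>l)&(z<h); r=P[m]; print(nm,n,len(r),cv2.minAreaRect(r[:,:2].astype(np.float32)*1000),np.median(r[:,2]))
E
```

```text
17.6333 [ 0.5517 -0.0327  0.0378] closing -9.48 0.04408804194206631
blank tool-x -0.0257 0.019 mid -0.0034 z -0.0276
tilt [ 0.0145 -0.0006 -0.0274]
blank world [ 0.5518 -0.0361  0.0378]
d4 blank 432 ((549.7984619140625, -30.092267990112305), (42.35090637207031, 63.631465911865234), 79.52951049804688) 0.06618924400837273
d4 dietop 380 ((550.0320434570312, -18.96769142150879), (43.468055725097656, 69.18516540527344), 78.77274322509766) 0.028206622405740178
s4 blank 188 ((554.787353515625, -19.039608001708984), (16.706859588623047, 69.24076843261719), 77.95326232910156) 0.06329200669659646
s4 dietop 112 ((550.335205078125, -13.557411193847656), (74.52690887451172, 31.1043758392334), 10.497038841247559) 0.02641725870708339
```

send_rows(
  plan=[
    [[1, 0, 0, 0, 0], [1, 0, 0, 0, 0], [1, 0, 0, 0, 0], [1, 0, 0, 0, 0]],
  ],
)

```text
t: 18.12
tool_pos: [0.5508, -0.0322, 0.0363]
orientation: [2.397, 2.031, 0.0]
force: [0.3, 0.5, -2.3]
opening: 0.0445
gripper_force: 50.0
```

send_rows(
  plan=[
    [[1, -0.008, 0, -0.03, 0], [1, -0.008, 0, -0.06, 0], [1, -0.008, 0, -0.08, 0], [1, -0.008, 0, -0.085, 0], [1, -0.008, 0, -0.085, 0], [1, -0.008, 0, -0.085, 0], [1, -0.008, 0, -0.085, 0]],
  ],
)

```text
t: 18.7
tool_pos: [0.5493, -0.0322, 0.0194]
orientation: [2.396, 2.031, 0.0]
force: [0.3, 0.0, -2.5]
opening: 0.0442
gripper_force: 50.0
```

```bash
python3 m.py w11 2>&1 | head -4; python3 - <<'E'
from h import *
a=load("w11")[0]
cv2.imwrite("pics/c5.png",cv2.resize(a[150:300,190:320],(600,600),interpolation=cv2.INTER_CUBIC))
E
```

```text
18.7 [ 0.5493 -0.0322  0.0194] closing -9.44 0.044244656713765526
blank tool-x -0.0257 0.019 mid -0.0033 z -0.0276
tilt [ 0.0136  0.0001 -0.0274]
blank world [ 0.5493 -0.0356  0.0194]
```

View pics/c5.png

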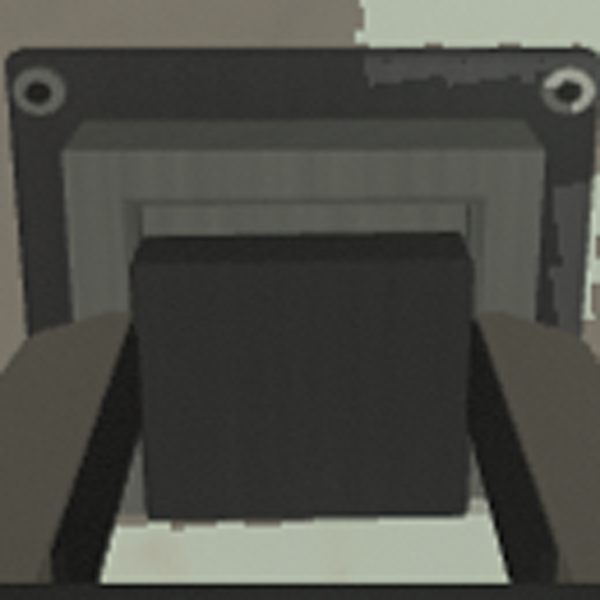

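Blank is centred over the cavity in the view (blank x 145–463 in cavity 130–480). Lowering gently.

send_rows(
  plan=[
    [[1, 0, 0, -0.01, 0], [1, 0, 0, -0.02, 0], [1, 0, 0, -0.03, 0], [1, 0, 0, -0.038, 0], [1, 0, 0, -0.042, 0], [1, 0, 0, -0.042, 0], [1, 0, 0, -0.042, 0]],
  ],
)

```text
t: 19.33
tool_pos: [0.549, -0.0322, 0.0107]
orientation: [-2.397, -2.031, 0.0]
force: [0.3, 0.5, -1.9]
opening: 0.044
gripper_force: 50.0
```

Underside is at ~24 mm with no contact force, so it has entered the cavity. Last 2 mm.

send_rows(
  plan=[
    [[1, 0, 0, -0.004, 0], [1, 0, 0, -0.008, 0], [1, 0, 0, -0.008, 0], [1, 0, 0, -0.008, 0]],
  ],
)

```text
t: 19.67
tool_pos: [0.5491, -0.0322, 0.0092]
orientation: [-2.397, -2.031, 0.0]
force: [0.3, 0.1, -1.7]
opening: 0.0441
gripper_force: 50.0
```

send_rows(
  plan=[
    [[1, 0, 0, -0.004, 0], [1, 0, 0, -0.004, 0], [1, 0, 0, -0.004, 0]],
  ],
)

```text
t: 19.92
tool_pos: [0.5491, -0.0322, 0.0084]
orientation: [-2.397, -2.031, -0.0]
force: [-0.7, -0.6, -2.8]
opening: 0.0438
gripper_force: 50.0
```

send_rows(
  plan=[
    [[1, 0, 0, -0.003, 0], [1, 0, 0, -0.003, 0], [1, 0, 0, -0.003, 0]],
  ],
)

```text
t: 20.17
tool_pos: [0.5492, -0.0322, 0.0082]
orientation: [2.396, 2.031, 0.0]
force: [-2.9, -0.0, 3.2]
opening: 0.044
gripper_force: 50.0
```

Contact felt at the expected height. Release, rise and check.

send_rows(
  plan=[
    [[-0.3, 0, 0, 0, 0], [-0.3, 0, 0, 0, 0], [-0.3, 0, 0, 0, 0], [-0.3, 0, 0, 0, 0], [-0.3, 0, 0, 0, 0], [-0.3, 0, 0, 0.03, 0], [-0.3, 0, 0, 0.12, 0], [-0.3, 0, -0.05, 0.3, 0], [-0.3, 0, -0.15, 0.5, 0], [-0.3, 0, -0.3, 0.6, 0], [-0.3, 0, -0.4, 0.6, 0], [-0.3, 0, -0.4, 0.6, 0], [-0.3, 0, -0.4, 0.6, 0], [-0.3, 0, -0.4, 0.6, 0]],
  ],
)

```text
t: 21.33
tool_pos: [0.5485, -0.1115, 0.1272]
orientation: [-2.396, -2.03, 0.001]
force: [0.2, -0.7, -0.3]
opening: 0.0604
gripper_force: 0.0
```

```bash
python3 - <<'E'
from h import *
s=telemetry.read_state(); print(s["t"],s["tool_pos"].round(4),s["force"])
for nm,c in(("w12","wrist"),("d5","side"),("s5","scene")):
    im,d,K,E,_=save(nm,c); P=cloud(d,K,E); x,y,z=np.moveaxis(P,-1,0)
    for n,l,h in(("blank",.0325 if c=="wrist" else .033,.045),("dietop",.025,.031)):
        m=(x>.50)&(x<.60)&(y>-.085)&(y<.02)&(z>l)&(z<h); r=P[m]
        print(nm,n,len(r),cv2.minAreaRect(r[:,:2].astype(np.float32)*1000),np.median(r[:,2]).round(4))
        if n=="blank": print("tilt",np.linalg.lstsq(np.c_[r[:,:2],np.ones(len(r))],r[:,2],rcond=None)[0].round(4))
    m=(x>.56)&(x<.72)&(y>-.34)&(y<-.23)&(z>.18)&(z<.2); r=P[m]
    if len(r): print("cover",len(r),cv2.minAreaRect(r[:,:2].astype(np.float32)*1000),np.median(r[:,2]).round(4))
    m=(x>.50)&(x<.57)&(y>-.21)&(y<-.14)&(z>.02)&(z<.05); r=P[m]; print("vial",len(r),r.mean(0).round(4))
E
```

```text
21.3333 [ 0.5485 -0.1115  0.1272] [ 0.23365732 -0.6721178  -0.32897321]
w12 blank 2383 ((549.1722412109375, -36.13648223876953), (44.880184173583984, 44.91715621948242), 81.89894104003906) 0.0359
tilt [-0.0016 -0.0007  0.0367]
w12 dietop 2696 ((549.35791015625, -35.93011474609375), (67.9290542602539, 68.29334259033203), 80.50504302978516) 0.0278
vial 323 [ 0.5428 -0.1751  0.0308]
d5 blank 474 ((544.0408325195312, -32.1588249206543), (47.067779541015625, 51.94972229003906), 80.76122283935547) 0.0369
tilt [ 0.0009 -0.0096  0.0361]
d5 dietop 516 ((547.7069091796875, -31.82979965209961), (70.41564178466797, 68.149658203125), 79.98957824707031) 0.0286
cover 123 ((639.72509765625, -283.51336669921875), (12.076020240783691, 50.538578033447266), 1.6225305795669556) 0.1878
vial 89 [ 0.5415 -0.1714  0.0312]
s5 blank 290 ((549.3536376953125, -33.2766227722168), (44.79298400878906, 44.990970611572266), 80.26124572753906) 0.0345
tilt [-0.0059 -0.0021  0.0378]
s5 dietop 272 ((549.2145385742188, -32.97011947631836), (68.57492065429688, 68.27326202392578), 80.67728424072266) 0.0264
vial 65 [ 0.5412 -0.1725  0.0295]
```

Blank top is 8 mm above the die top (seated), level and centred; the cover is still hung and the vial has not moved.

```bash
python3 -c "
from plant import order
print(order.close_job())"
```

```text
the job is handed in; nothing more can be done
None
```

The cover hangs astride the bar, in line and between the posts, and the square blank is seated flat in the die's cavity; I handed the job in at about 21.5 s of the 64 s limit, with no verdict returned.

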